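# Pass the parcel through the size gauge

## Robot

A 6-joint arm with a two-finger parallel gripper is mounted at the origin on the work surface. World frame = base frame: x ahead of the robot, y to its left, z up, the work surface at z = 0. Lengths are in m, angles in rad, forces in N, time in s.
With the tool pointing down it reaches from about 0.425 to 1.125 m from the base axis. Payload 14.9 kg.
Tool frame: the origin (TCP) lies at the very end of the fingers, on their centre line; the grasp point (between the pads) lies env.hold_point_z behind it (env.hold_point_z is the distance from the TCP to the grasp point, in m); x points along the fingers, y is the direction in which the jaws open and shut, and the axes are right-handed (so a half turn about x gives the same grasp; the last joint's range is limited). The gripper opens to 91 mm and grips with 3 to 60 N. Pads are 32 mm wide; open, the fingers measure 118 mm over their backs; the gripper's body (76 mm by 178 mm) begins 60 mm behind the grasp point.
Start: joints at [1.289, 0.379, 1.734, -0, 1.028, -0.033], TCP at [0.172, 0.678, 0.214] pointing down, gripper open.
Joint ranges: [-2.77, 2.77], [-0.74, 2.19], [0, 2.66], [-1.06, 4.2], [0.31, 2.87], [-3.08, 3.08]. Speed limits (rad/s): [1.89, 1.89, 2.39, 3.14, 3.14, 3.14].

## Interface

Orientations are given as a rotation vector (axis times angle).
In Python, from bench import monitor, eyes, workorder, finder, env gives the robot as it stands.
- The arm moves only by the tool servo_tool, never from a script. Its argument "rows" is a list of rows, each a list of 7 numbers: the opening in per cent of the stroke, from 0 (shut) to 100 (fully open), then the shift along the tool's x, y, z in units of 30 mm (1.0 is 30 mm), then the turn, a rotation vector about the tool's x, y, z in units of 6 degrees (1.0 is 6 degrees). A call has exactly 8 rows; each row is the pose to reach, as a shift and turn from the pose commanded when the call began, along the tool's axes at that moment; what a row does not reach only later rows make up. A row lasts 1/10 s, in which the tool goes at most 50 mm and 8.59 degrees, less where a joint would pass 70% of its speed; a pose out of reach is approached as far as the arm can. A call with a gripper value outside its range is refused whole. The fingers move at their own pace and stop on an object; the grip force is fixed at half the most. Time passes only in rows, so rows that repeat a pose let the fingers close, or fill a call up. It gives the time, the measured TCP pose, the force and the opening at its end, in the units of the state.
- monitor.sense(): the state, without advancing time (a new reading comes with each control period).
- eyes.grab_frame(name): name is "scene" or "top" or "wrist"; returns a dict with "img" (384x512x3 uint8, blue, green, red), "intrinsics" (3x3 intrinsics, pixels), "camera_from_world" (4x4, takes a point from world to camera coordinates). Camera axes: x right, y up, looking along -z (the intrinsics and any distortion apply to the point x, -y, -z); pixel columns grow to the right and rows downward; lengths in m; the calibration is good to about 2 mm. A picture is of the moment at which its call begins. There is no depth.
- workorder.close_job(): hands the job in, once; it reports no verdict.
Trained networks look in a picture, given as the dict that the camera call returned (one of the last four; its "shot" number tells which), for a name from the list of things; names that differ only in an ending like _2 or _b are one class to them, and where a whole thing is asked for, a point or a joint stands for the part that bears it (a point fixed in the world has none). Each returns a list of dicts, best first, with "conf" (0 to 1); they miss things now and then, are a little off and sometimes report something else, mostly with a low value. They report only what shows in the picture. A call takes as long as a camera call. They do not tell look-alikes from the thing itself.
- finder.boxes_of(picture, query): "centre" ([x, y, z] in m, in the coordinates of the camera as it stood for that picture, good to about 4 mm: the middle of the surface that is visible of it).
- finder.pinpoint(picture, query): "centre" ([x, y, z] in m, in the coordinates of the camera as it stood for that picture, good to about 4 mm: a listed point, or the origin of a listed thing).
The state is a dict: "t": time; "q": joint angles; "qvel": joint speeds; "tau": joint torques, N m; "tool_pos": TCP position; "eef_rot": TCP orientation; "force": force on the tool from outside, world axes, zero at the start; "ft_torque": the same for the moment, N m; "gripper_width": finger opening in m.
Only numpy, scipy, OpenCV 4.12 (cv2) and the standard library are available. Lean on these libraries where they do the work, as an engineer would, in place of code of your own. Each camera call takes 0.05 s, during which the arm holds its last target.

## Task

Check the small parcel against the size gauge on the outgoing-mail table: with your fingertips push it, flat on the table, right through the gap between the two fixed uprights and on until it lies wholly on the dark outgoing mat on the other side. Do not lift, tip or carry the parcel or take it round or over the gauge, leave everything else on the table where it is, and finish with the hand clear.

Things in the scene. Friction and masses are not known exactly. Their poses are not given: they have to be found in the camera images.
- parcel: loose closed carton of plain brown cardboard with a strip of tape, 100 mm along its x, 120 mm along its y, 45 mm high, about 0.25 to 0.5 kg, slides on the table with friction. Origin at the centre of its underside, z up. It starts on one side of the gauge (either side), turned up to 25 degrees out of line and up to 45 mm off the line of the gap; it fits the gap only with its 100 mm width across the gap.
- corner0 (a point): bottom corner of the parcel at its x +50, y +60 mm
- corner1 (a point): bottom corner of the parcel at its x -50, y +60 mm
- corner2 (a point): bottom corner of the parcel at its x -50, y -60 mm
- corner3 (a point): bottom corner of the parcel at its x +50, y -60 mm
- gauge: parcel size gauge fixed to the table: two upright wooden plates, each 24 mm thick, 70 mm deep (along y) with rounded ends, 60 mm high, facing each other along the gauge's x with a clear gap of 106 mm between them (inner faces at x = +53 and -53 mm). Outside each plate a flat steel foot, 4 mm thick, reaches 30 mm further. Origin on the table midway between the plates; the passage runs along its y and is open above and at both ends, the table going through it bare.
- mat: dark grey outgoing mat, 280 mm along its x, 220 mm along its y, very thin and flush with the table (things slide onto it without a step), fixed. Origin at its centre. It lies about 200 mm from the gauge along the gauge's y, on the side away from where the parcel starts; a parcel pushed straight through and out comes onto it.
- flask: bystander: squat steel drinking flask with black cap, 72 mm wide, 105 mm high, standing beyond the work; origin at the centre of its underside
- orange: bystander: mandarin orange, 66 mm wide, 52 mm high, beyond the work; origin at the centre of its underside
- tape: bystander: roll of brown packing tape lying flat, 90 mm across, 45 mm high, beyond the work; origin at the centre of its underside
There are look-alikes about, which are no part of the job. What is meant by the parcel is not pink, and is the smaller of those in its own colour. There is more than one size of the gauge; the job needs the larger.

How it is judged:
On the way:
1. the parcel is between the two uprights, flat on the table (x of parcel in the frame of gauge between -0.012 and 0.012 m and y of parcel in the frame of gauge between -0.04 and 0.04 m and height (world z) of parcel below 0.006 m and angle between parcel's own z axis and vertical below 0.1 rad), for 0.05 s.
At the end, for the whole second after the job is handed in: The parcel has gone through the gap and lies flat and at rest with all four corners on the mat (none more than 4 mm over its edge) (x of corner0 in the frame of mat between -0.144 and 0.144 m and y of corner0 in the frame of mat between -0.114 and 0.114 m and x of corner1 in the frame of mat between -0.144 and 0.144 m and y of corner1 in the frame of mat between -0.114 and 0.114 m and x of corner2 in the frame of mat between -0.144 and 0.144 m and y of corner2 in the frame of mat between -0.114 and 0.114 m and x of corner3 in the frame of mat between -0.144 and 0.144 m and y of corner3 in the frame of mat between -0.114 and 0.114 m and height (world z) of parcel below 0.005 m and angle between parcel's own z axis and vertical below 0.05 rad and linear speed of parcel below 0.01 m/s); the robot touches nothing.
It fails at once if the parcel is lifted or tipped (underside more than 12 mm up, or tilted over 0.2 rad) (height (world z) of parcel above 0.012 m or angle between parcel's own z axis and vertical above 0.2 rad).
It fails at once if the parcel is taken round the outside of the gauge (level with the uprights but more than 30 mm off the middle of the gap) (y of parcel in the frame of gauge between -0.05 and 0.05 m and (x of parcel in the frame of gauge above 0.03 m or x of parcel in the frame of gauge below -0.03 m)).
It fails at once if the steel flask is moved more than 20 mm or tipped (distance of flask from where it was at the start of the episode above 0.02 m or angle between flask's own z axis and vertical above 0.4 rad).
It fails at once if the orange is moved more than 20 mm or tipped (distance of orange from where it was at the start of the episode above 0.02 m or angle between orange's own z axis and vertical above 0.4 rad).
It fails at once if the tape roll is moved more than 20 mm or tipped (distance of tape from where it was at the start of the episode above 0.02 m or angle between tape's own z axis and vertical above 0.4 rad).
It also fails if it takes over 70 s, if anything falls off the work surface, if the arm or the gripper's body presses on something with over 40 N, if the wrist force passes 120 N, or if a joint passes its speed limit or range.

## Working session

There is one attempt and no reset: what is moved stays moved. The work goes in short steps, Python scripts to look and compute and a tool call to move; the robot and the scene stay as the last step left them, time stands still between calls to the robot, and variables do not carry over. Pictures are saved under pics/ and viewed, and the job is handed in when it is done.

Besides the shell and the picture viewer there is one more tool, called after ">>>" in YAML: its name, and indented under it one key for each argument. servo_tool: Moves the arm, as the interface text tells. Its arguments: {"type":"object","properties":{"rows":{"type":"array"}},"required":["rows"]}

```bash
ls; mkdir -p pics
cat > h.py <<'E'
import numpy as np, cv2
from bench import monitor, eyes, workorder, finder, env
def w(pic,c):
    T=np.linalg.inv(pic["camera_from_world"]); return (T@np.r_[c,1])[:3]
def ray(pic,u,v,z=0.):
    K=np.array(pic["intrinsics"]); d=np.linalg.inv(K)@[u,v,1]; d=np.array([d[0],-d[1],-d[2]])
    T=np.linalg.inv(pic["camera_from_world"]); o=T[:3,3]; d=T[:3,:3]@d
    return o+d*(z-o[2])/d[2]
def pix(pic,p):
    c=(np.array(pic["camera_from_world"])@np.r_[p,1])[:3]; q=np.array(pic["intrinsics"])@[c[0],-c[1],-c[2]]; return q[:2]/q[2]
E
python3 - <<'E'
from h import *
np.set_printoptions(precision=3,suppress=True)
for n in ["scene","top"]:
    p=eyes.grab_frame(n); cv2.imwrite(f"pics/{n}0.png",p["img"])
    print(n,[k for k in p], np.linalg.inv(p["camera_from_world"])[:3,3])
    for q in ["parcel","gauge","mat","flask","orange","tape"]+["corner%d"%i for i in range(4)]:
        for r in finder.pinpoint(p,q): print(q,round(r["conf"],2),w(p,r["centre"]),pix(p,w(p,r["centre"])))
print(monitor.sense(),env.hold_point_z)
E
```

```text
pics
scene ['img', 'intrinsics', 'camera_from_world', 'shot'] [ 1.233 -0.404  0.669]
parcel 0.97 [0.664 0.414 0.001] [383.182 183.267]
parcel 0.94 [ 0.441  0.395 -0.001] [324.499 152.994]
parcel 0.89 [0.512 0.193 0.005] [288.683 183.522]
parcel 0.64 [ 0.744 -0.006  0.001] [283.318 263.294]
gauge 0.83 [ 0.529 -0.014  0.001] [229.884 214.719]
gauge 0.68 [ 0.292 -0.185  0.002] [133.807 193.395]
mat 0.85 [ 0.565 -0.227 -0.003] [159.632 259.047]
mat 0.47 [ 0.437  0.222 -0.004] [280.81  170.978]
flask 0.97 [ 0.739 -0.008  0.001] [281.406 262.758]
orange 0.57 [ 0.774  0.16  -0.   ] [346.38  241.533]
tape 0.64 [ 0.775 -0.166  0.002] [229.752 306.629]
corner0 0.91 [ 0.522  0.266 -0.001] [310.47  178.331]
corner0 0.91 [ 0.583  0.161 -0.004] [295.54  202.407]
corner0 0.9 [ 0.756  0.345 -0.   ] [392.559 208.99 ]
corner0 0.85 [0.502 0.344 0.001] [325.712 166.072]
corner0 0.83 [ 0.401  0.327 -0.001] [299.952 154.341]
corner0 0.67 [0.494 0.12  0.   ] [264.122 190.684]
corner0 0.63 [ 0.721  0.517 -0.002] [422.955 180.798]
corner0 0.63 [ 0.776  0.159 -0.001] [346.487 242.31 ]
corner0 0.59 [ 0.433  0.
[... 3823 characters left out ...]
 103.172]
corner3 0.86 [0.403 0.328 0.002] [152.753 234.114]
corner3 0.84 [ 0.583  0.162 -0.001] [213.577 165.093]
corner3 0.58 [ 0.619  0.316 -0.001] [156.186 153.377]
corner3 0.57 [ 0.439  0.224 -0.001] [191.642 219.407]
corner3 0.57 [0.494 0.116 0.002] [231.393 197.702]
{'t': 1.1, 'q': array([ 1.289,  0.379,  1.734, -0.   ,  1.028, -0.033]), 'qvel': array([-0.001,  0.   , -0.001, -0.002, -0.001, -0.   ]), 'tau': array([  0.004, -76.369, -43.476,   0.065,   0.039,  -0.   ]), 'tool_pos': array([0.172, 0.678, 0.214]), 'eef_rot': array([ 0.195,  1.562, -0.195]), 'force': array([-0.361,  0.202, -0.026]), 'ft_torque': array([ 0.029, -0.013,  0.003]), 'gripper_width': 0.09132670457731026} 0.0188
```

View pics/scene0.png

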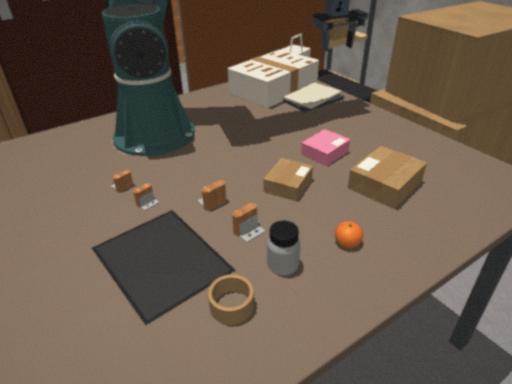

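View pics/top0.png

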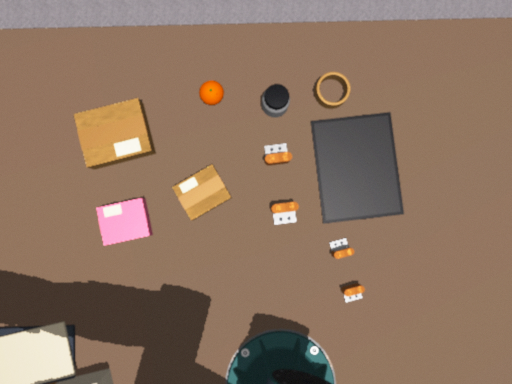

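The parcel could be confused with the large brown carton (top 113,132; scene 387,175), the pink box (top 123,221; scene 325,147) or the small brown carton (top 201,192; scene 289,178). I choose the small brown one. There are two gauges: the larger at top (281,182) and the small one at top (347,272). I choose the larger. A close crop next, to check both.

Run:
```python
from h import *
im=cv2.imread("pics/top0.png")
cv2.imwrite("pics/crop0.png",cv2.resize(im[110:260,160:420],None,fx=3,fy=3,interpolation=cv2.INTER_CUBIC))
```

```text
(no output)
```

View pics/crop0.png

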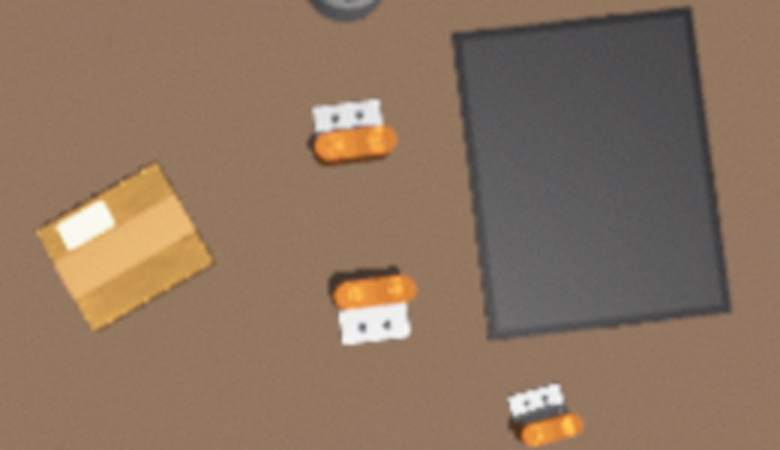

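The crop confirms both choices. The small brown carton has corners near top px (173,187), (212,165), (231,197) and (192,220), and the large gauge's plates are at (278,158) and (285,207). Next I fit poses to the silhouettes.

```bash
cat >> h.py <<'E'
from scipy.optimize import minimize
np.set_printoptions(precision=4,suppress=True)
S=4
def sil(pic,polys):
    m=np.zeros((384*S,512*S),np.uint8)
    for P in polys:
        q=np.array([pix(pic,p) for p in P]); q=((q+.5)*S-.5)
        cv2.fillConvexPoly(m,cv2.convexHull(np.round(q*16).astype(np.int32)),1,shift=4)
    return m
def R(a): return np.array([[np.cos(a),-np.sin(a)],[np.sin(a),np.cos(a)]])
def lift(P,zs): return np.array([[*p,z] for p in P for z in zs])
def parcel(s): 
    P=np.array([[50,60],[-50,60],[-50,-60],[50,-60]])/1e3
    return [lift(P@R(s[2]).T+s[:2],(0,.045))]
def gauge(s):
    out=[]
    for sx in (1,-1):
        t=np.linspace(0,np.pi,9)
        e=np.c_[12*np.cos(t),23+12*np.sin(t)]; P=np.r_[e,-e]/1e3+[sx*.065,0]
        out.append(lift(P@R(s[2]).T+s[:2],(0,.06)))
    return out
def mat(s):
    P=np.array([[140,110],[-140,110],[-140,-110],[140,-110]])/1e3
    return [lift(P@R(s[2]).T+s[:2],(0,))]
def fit(pic,mask,model,s0):
    M=cv2.resize(mask.astype(np.float32),None,fx=S,fy=S,interpolation=cv2.INTER_LINEAR)>.5
    def f(x):
        m=sil(pic,model(x*[.01,.01,.1]))>0
        return 1-(m&M).sum()/(m|M).sum()
    x0=np.array(s0)/[.01,.01,.1]
    best=None
    for k in range(2):
        r=minimize(f,x0,method="Nelder-Mead",options=dict(initial_simplex=np.vstack([x0]+[x0+np.eye(3)[i]*(.8 if k==0 else .3) for i in range(3)]),xatol=.005,fatol=1e-5)); x0=r.x
    return r.x*[.01,.01,.1],1-r.fun
def comp(mask,u,v,k=2):
    """components whose pixels lie near given point(s)"""
    n,l=cv2.connectedComponents(mask.astype(np.uint8)); out=np.zeros_like(mask,bool)
    for (a,b) in zip(np.atleast_1d(u),np.atleast_1d(v)):
        L=l[int(round(b)),int(round(a))]
        if L: out|=l==L
    return out
E
cat > t1.py <<'E'
from h import *
import sys
p=eyes.grab_frame("top"); im=p["img"]; cv2.imwrite("pics/top1.png",im)
hsv=cv2.cvtColor(im,cv2.COLOR_BGR2HSV)
for (x,y) in [(190,200),(201,192),(180,190),(160,180),(278,158),(285,207),(355,165),(240,230),(300,250)]: print((x,y),hsv[y,x])
E
python3 t1.py
```

```text
(190, 200) [ 18 130 232]
(201, 192) [ 18 129 232]
(180, 190) [ 18 132 210]
(160, 180) [ 12  90 150]
(278, 158) [ 14 192 223]
(285, 207) [ 14 190 223]
(355, 165) [160   8  93]
(240, 230) [ 14  92 147]
(300, 250) [ 13  85 147]
```

```bash
cat > t2.py <<'E'
from h import *
p=eyes.grab_frame("top"); im=p["img"]; cv2.imwrite("pics/top2.png",im)
def msk(im):
    hsv=cv2.cvtColor(im,cv2.COLOR_BGR2HSV).astype(int); h,s,v=hsv[...,0],hsv[...,1],hsv[...,2]
    return ((v>175)&(h>8)&(h<30)&(s>20))|((v>120)&(s>115)), (v>140)&(s>150)&(h>7)&(h<22), (s<50)&(v<125)
a,b,c=msk(im)
u,v=pix(p,[.51,.195,.045]); pm=comp(cv2.morphologyEx(a.astype(np.uint8),cv2.MORPH_CLOSE,np.ones((5,5)))>0,u,v)
gm=comp(b,[278,285],[158,207]); mm=comp(c,355,165)
mm=cv2.morphologyEx(mm.astype(np.uint8),cv2.MORPH_OPEN,np.ones((5,5)))>0
vis=im.copy(); 
res={}
for n,m,mod,s0 in (("parcel",pm,parcel,[.51,.195,-.5]),("gauge",gm,gauge,[.529,-.014,-.07]),("mat",mm,mat,[.566,-.226,.07])):
    bests=[fit(p,m,mod,[s0[0],s0[1],sg*s0[2]]) for sg in (1,-1)]
    r=max(bests,key=lambda t:t[1]); res[n]=r[0]; print(n,m.sum(),[(b[0],round(b[1],3)) for b in bests])
    d=sil(p,mod(r[0])); cn,_=cv2.findContours(d,0,1); 
    if n=="parcel": V=cv2.resize(vis,None,fx=S,fy=S)
    cv2.drawContours(V,cn,-1,(0,255,0),1)
cv2.imwrite("pics/fit2.png",V[440:1040,640:1440] if 0 else cv2.resize(V[400:1000,600:1640],(800,462)))
g=res["gauge"]; print("parcel in gauge",R(-g[2])@(res["parcel"][:2]-g[:2]),"mat in gauge",R(-g[2])@(res["mat"][:2]-g[:2]))
np.save("g.npy",g); np.save("m.npy",res["mat"])
E
python3 t2.py
```

```text
parcel 1765 [(array([ 0.5107,  0.1931, -0.8516]), np.float64(0.688)), (array([0.5106, 0.1926, 0.4948]), np.float64(0.919))]
gauge 460 [(array([ 0.53  , -0.0162,  0.0946]), np.float64(0.832)), (array([ 0.5299, -0.016 ,  0.0965]), np.float64(0.831))]
mat 8217 [(array([ 0.5676, -0.2249,  0.086 ]), np.float64(0.981)), (array([ 0.5676, -0.2249,  0.0857]), np.float64(0.981))]
parcel in gauge [0.0004 0.2097] mat in gauge [ 0.0178 -0.2114]
```

View pics/fit2.png

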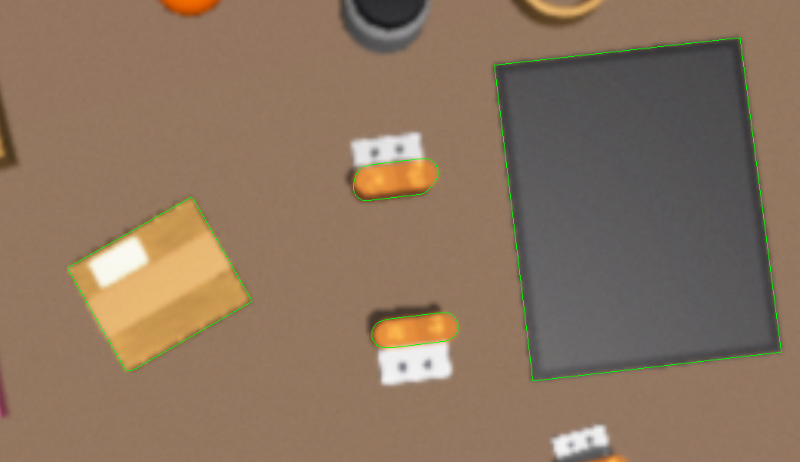

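```bash
cat > t3.py <<'E'
from h import *
p=eyes.grab_frame("scene"); im=p["img"]; cv2.imwrite("pics/scene3.png",im)
hsv=cv2.cvtColor(im,cv2.COLOR_BGR2HSV).astype(int); h,s,v=hsv[...,0],hsv[...,1],hsv[...,2]
b=(s>150)&(h<18)&(v>80)
u=[pix(p,np.array(q).mean(0)) for q in gauge(np.load("g.npy"))]
print(u,[hsv[int(a[1]),int(a[0])] for a in u])
gm=comp(b,[a[0] for a in u],[a[1] for a in u]); print(gm.sum())
r=fit(p,gm,gauge,np.load("g.npy")); print(r)
V=cv2.resize(im,None,fx=S,fy=S)
cn,_=cv2.findContours(sil(p,gauge(r[0])),0,1); cv2.drawContours(V,cn,-1,(0,255,0),1)
cn,_=cv2.findContours(sil(p,gauge(np.load("g.npy"))),0,1); cv2.drawContours(V,cn,-1,(255,0,0),1)
cn,_=cv2.findContours(sil(p,parcel([.5106,.1926,.4948])),0,1); cv2.drawContours(V,cn,-1,(0,255,0),1)
cv2.imwrite("pics/fit3.png",V[560:1060,720:1320])
E
python3 t3.py
```

```text
[array([244.9216, 219.1269]), array([214.2406, 195.1142])] [array([ 12, 138,  96]), array([ 14, 144,  94])]
0
(array([ 0.53  , -0.0162,  0.0946]), np.float64(0.0))
```

View pics/fit3.png

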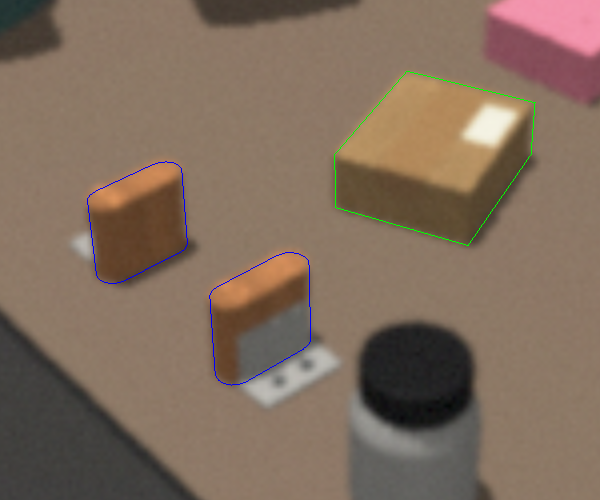

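```bash
cat >> h.py <<'E'
from scipy.spatial.transform import Rotation as Ro
G=np.array([.53,-.0161,.0955])
def g2w(x,y,z): return np.r_[R(G[2])@[x,y]+G[:2],z]
def w2g(p): return np.r_[R(-G[2])@(np.array(p[:2])-G[:2]),p[2]]
def plan(*tg, jaw=None):
    """targets in gauge frame (x,y,z); jaw 'x' or 'y' gauge axis; prints units"""
    s=monitor.sense(); M=Ro.from_rotvec(s["eef_rot"]).as_matrix(); p=s["tool_pos"]
    print("t",s["t"],"tcp g",w2g(p),"toolx",M[:,0],"tooly",M[:,1],"F",s["force"],"q1,q6",s["q"][[0,5]],"w",s["gripper_width"])
    yaw=np.arctan2(M[1,1],M[0,1])-G[2]
    for t in tg: print(t,"shift",M.T@(g2w(*t)-p)/.03)
    if jaw is not None:
        want={'x':0,'y':np.pi/2}[jaw]; d=(want-yaw+np.pi/2)%np.pi-np.pi/2
        # tool x down: world yaw +d is turn -d about tool x ; plus levelling
        Z=np.array([0,0,1.]); c,sn=np.cos(yaw+G[2]+d),np.sin(yaw+G[2]+d)
        Y=np.array([c,sn,0]); X=-Z; T=np.c_[X,Y,np.cross(X,Y)]
        print("turn",np.degrees(Ro.from_matrix(M.T@T).as_rotvec())/6)
E
python3 - <<'E'
from h import *
plan((.12,.2,.214),(.12,.2,.1),jaw='y')
plan(jaw='x')
E
```

```text
t 1.25 tcp g [-0.2898  0.7255  0.2139] toolx [ 0.  0. -1.] tooly [0.2462 0.9692 0.    ] F [ 0.4244  0.5833 -0.4625] q1,q6 [ 1.2887 -0.0333] w 0.09119504483548367
(0.12, 0.2, 0.214) shift [ -0.0016 -11.8788  18.7691]
(0.12, 0.2, 0.1) shift [  3.7984 -11.8788  18.7691]
turn [-3.2876  0.0001 -0.    ]
t 1.25 tcp g [-0.2898  0.7255  0.2139] toolx [ 0.  0. -1.] tooly [0.2462 0.9692 0.    ] F [ 0.4244  0.5833 -0.4625] q1,q6 [ 1.2887 -0.0333] w 0.09119504483548367
turn [11.7124  0.0001 -0.0001]
```

>>> servo_tool:
  rows:
    - [100, 0, -1, 1.6, -0.4, 0, 0]
    - [100, 0, -2, 3.2, -0.8, 0, 0]
    - [100, 0, -3, 4.7, -1.2, 0, 0]
    - [100, 0, -4, 6.3, -1.6, 0, 0]
    - [100, 0, -5, 7.9, -2, 0, 0]
    - [100, 0, -6, 9.5, -2.4, 0, 0]
    - [100, 0, -7, 11, -2.8, 0, 0]
    - [100, 0, -8, 12.6, -3.29, 0, 0]

```text
t: 2.05
tool_pos: [0.448, 0.3859, 0.2142]
eef_rot: [-0.076, 1.569, 0.077]
force: [1.2, 0.9, 0.6]
gripper_width: 0.0912
```

Run:
```python
from h import *
plan((.12,.2,.214),(.12,.2,.08),jaw='y')
```

```text
t 2.05 tcp g [-0.0433  0.408   0.2142] toolx [ 0.0004  0.0003 -1.    ] tooly [-0.0975  0.9952  0.0003] F [1.2103 0.9006 0.5593] q1,q6 [ 0.6716 -0.9968] w 0.09115203663259792
(0.12, 0.2, 0.214) shift [ 0.0069 -6.9438  5.4275]
(0.12, 0.2, 0.08) shift [ 4.4736 -6.945   5.4256]
turn [ 0.0201  0.0041 -0.0027]
```

>>> servo_tool:
  rows:
    - [100, 0, -1.2, 0.9, 0, 0, 0]
    - [100, 0, -2.4, 1.8, 0, 0, 0]
    - [100, 0, -3.5, 2.7, 0, 0, 0]
    - [100, 0, -4.7, 3.6, 0, 0, 0]
    - [100, 0, -5.8, 4.5, 0, 0, 0]
    - [100, 0, -6.9, 5.4, 0, 0, 0]
    - [100, 0, -6.9, 5.4, 0, 0, 0]
    - [100, 0, -6.9, 5.4, 0, 0, 0]

```text
t: 2.85
tool_pos: [0.6282, 0.1963, 0.2137]
eef_rot: [-0.074, 1.57, 0.074]
force: [0.4, 0.5, 0.5]
gripper_width: 0.0909
```

Run:
```python
from h import *
plan((.12,.2,.07),(.12,.2,.012),(.09,.2,.012),(.06,.2,.012),jaw='y')
p=eyes.grab_frame("scene"); cv2.imwrite("pics/s4.png",p["img"])
p=eyes.grab_frame("wrist"); cv2.imwrite("pics/w4.png",p["img"])
```

```text
t 2.85 tcp g [0.118  0.2021 0.2137] toolx [-0.0003  0.     -1.    ] tooly [-0.094   0.9956  0.0001] F [0.3525 0.4657 0.474 ] q1,q6 [ 0.2675 -1.3975] w 0.09086556156579843
(0.12, 0.2, 0.07) shift [ 4.7906 -0.0704  0.0691]
(0.12, 0.2, 0.012) shift [ 6.7239 -0.0705  0.0697]
(0.09, 0.2, 0.012) shift [ 6.7242 -0.0719 -0.9303]
(0.06, 0.2, 0.012) shift [ 6.7245 -0.0733 -1.9303]
turn [-0.0133 -0.003  -0.0007]
```

View pics/s4.png

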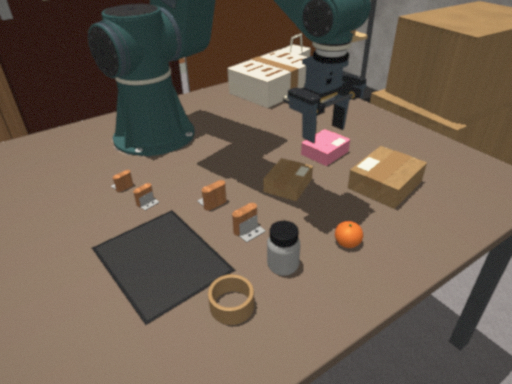

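View pics/w4.png

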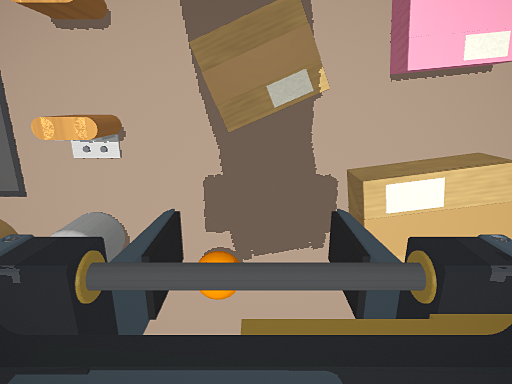

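>>> servo_tool:
  rows:
    - [100, 1.2, 0, 0, 0, 0, 0]
    - [100, 2.4, 0, 0, 0, 0, 0]
    - [100, 3.6, 0, 0, 0, 0, 0]
    - [100, 4.8, 0, 0, 0, 0, 0]
    - [100, 5.7, 0, 0, 0, 0, 0]
    - [100, 6.4, 0, 0, 0, 0, 0]
    - [100, 6.7, 0, 0, 0, 0, 0]
    - [100, 6.7, 0, 0, 0, 0, 0]

```text
t: 3.75
tool_pos: [0.6268, 0.1975, 0.0122]
eef_rot: [-0.076, 1.571, 0.076]
force: [-0.1, -0.2, 1.0]
gripper_width: 0.0909
```

>>> servo_tool:
  rows:
    - [100, 0, 0, -0.2, 0, 0, 0]
    - [100, 0, 0, -0.4, 0, 0, 0]
    - [100, 0, 0, -0.6, 0, 0, 0]
    - [100, 0, 0, -0.8, 0, 0, 0]
    - [100, 0, 0, -1, 0, 0, 0]
    - [100, 0, 0, -1.2, 0, 0, 0]
    - [100, 0, 0, -1.4, 0, 0, 0]
    - [100, 0, 0, -1.6, 0, 0, 0]

```text
t: 4.55
tool_pos: [0.5796, 0.1923, 0.0129]
eef_rot: [-0.075, 1.57, 0.075]
force: [0.4, 0.7, 0.4]
gripper_width: 0.0912
```

```bash
cat > look.py <<'E'
from h import *
import sys
tag=sys.argv[1]; plan((.05,.2,.012),jaw='y')
for n in ("scene","top"):
    p=eyes.grab_frame(n); cv2.imwrite(f"pics/{n}_{tag}.png",p["img"])
    for r in finder.pinpoint(p,"parcel")[:4]: print(n,round(r["conf"],2),w2g(w(p,r["centre"])),pix(p,w(p,r["centre"])))
    im=cv2.resize(p["img"],None,fx=4,fy=4,interpolation=cv2.INTER_CUBIC)
    for P in gauge(G): 
        q=np.array([pix(p,a) for a in P]); cv2.polylines(im,[cv2.convexHull(((q+.5)*4).astype(np.int32))],True,(0,255,0),1)
    c=(560,720) if n=="scene" else (440,560)
    cv2.imwrite(f"pics/{n}_{tag}c.png",im[c[0]:c[0]+580,c[1]:c[1]+760])
E
python3 look.py 5
```

```text
t 4.55 tcp g [0.0693 0.2027 0.0129] toolx [-0. -0. -1.] tooly [-0.0956  0.9954 -0.    ] F [0.4275 0.6915 0.3635] q1,q6 [ 0.2822 -1.3844] w 0.0912281740157192
(0.05, 0.2, 0.012) shift [ 0.0311 -0.0903 -0.6418]
turn [ 0.0022 -0.0004  0.    ]
scene 0.82 [0.0014 0.21   0.0057] [288.6538 183.065 ]
scene 0.81 [0.1756 0.4137 0.001 ] [383.0952 183.4717]
scene 0.6 [-0.0465  0.4184 -0.0004] [325.3235 153.1608]
top 0.92 [0.1786 0.4168 0.0022] [118.3417 136.2682]
top 0.58 [-0.0461  0.4249  0.004 ] [124.2709 219.6454]
```

View pics/top_5c.png

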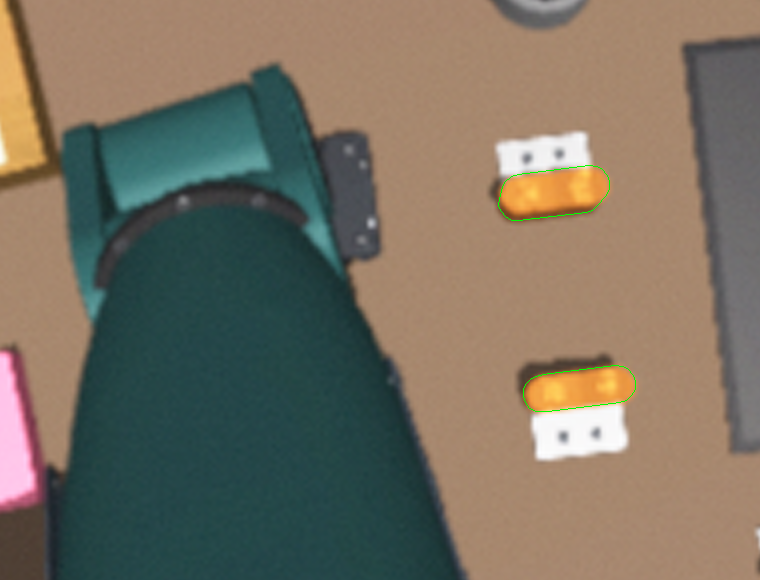

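View pics/scene_5c.png

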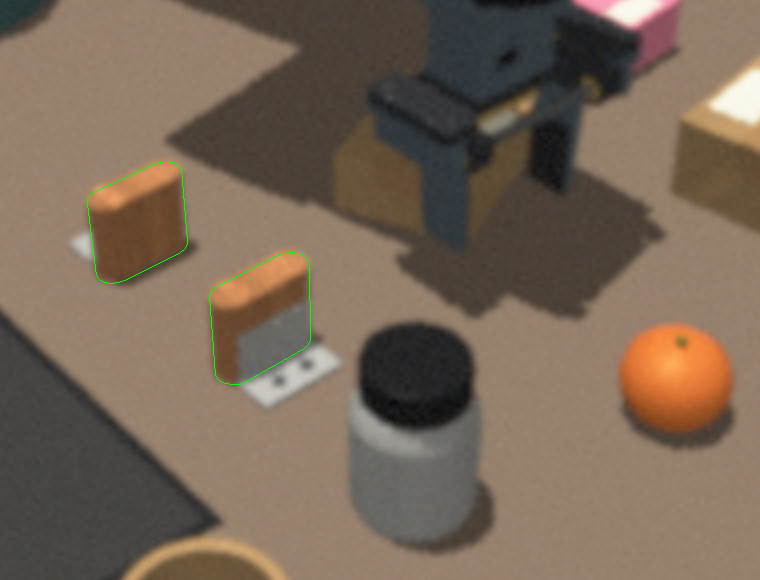

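The parcel (scene 289,183) hasn't moved. Its near corner sits between the wide-open fingers, so I back off, narrow the fingers and shift rearward before pushing.

>>> servo_tool:
  rows:
    - [66, 0, 0.1, 0.3, 0, 0, 0]
    - [66, 0, 0.2, 0.6, 0, 0, 0]
    - [66, 0, 0.4, 1, 0, 0, 0]
    - [66, 0, 0.6, 1, 0, 0, 0]
    - [66, 0, 0.6, 1, 0, 0, 0]
    - [66, 0, 0.6, 0.8, 0, 0, 0]
    - [66, 0, 0.6, 0.6, 0, 0, 0]
    - [66, 0, 0.6, 0.4, 0, 0, 0]

```text
t: 5.55
tool_pos: [0.5897, 0.2112, 0.013]
eef_rot: [-0.075, 1.569, 0.075]
force: [3.0, -0.0, 0.7]
gripper_width: 0.0602
```

>>> servo_tool:
  rows:
    - [66, 0, 0, -0.15, 0, 0, 0]
    - [66, 0, 0, -0.3, 0, 0, 0]
    - [66, 0, 0, -0.45, 0, 0, 0]
    - [66, 0, 0, -0.6, 0, 0, 0]
    - [66, 0, 0, -0.75, 0, 0, 0]
    - [66, 0, 0, -0.9, 0, 0, 0]
    - [66, 0, 0, -1.0, 0, 0, 0]
    - [66, 0, 0, -1.0, 0, 0, 0]

```text
t: 6.35
tool_pos: [0.56, 0.2085, 0.0129]
eef_rot: [-0.075, 1.57, 0.075]
force: [0.3, 0.1, 0.2]
gripper_width: 0.06
```

```bash
python3 look.py 6
```

```text
t 6.35 tcp g [0.0513 0.2207 0.0129] toolx [-0.0005 -0.0001 -1.    ] tooly [-0.0956  0.9954 -0.    ] F [0.2614 0.1086 0.1723] q1,q6 [ 0.3174 -1.3492] w 0.06002828568778899
(0.05, 0.2, 0.012) shift [ 0.0301 -0.6915 -0.0418]
turn [ 0.002  -0.0051  0.0004]
scene 0.89 [0.1764 0.4145 0.005 ] [383.7689 182.3325]
scene 0.88 [-0.0485  0.4173 -0.0045] [324.5255 154.1188]
scene 0.42 [ 0.0164 -0.2137 -0.0025] [159.9217 259.3848]
top 0.86 [0.1798 0.4136 0.0028] [119.4035 135.6545]
top 0.64 [-0.0518  0.4224  0.003 ] [125.5535 221.6508]
```

View pics/scene_6c.png

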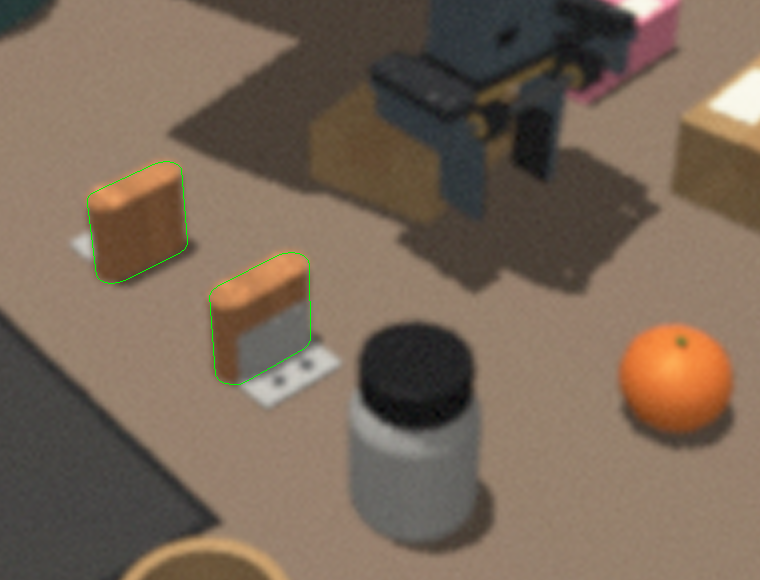

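>>> servo_tool:
  rows:
    - [66, 0, 0, -0.15, 0, 0, 0]
    - [66, 0, 0, -0.3, 0, 0, 0]
    - [66, 0, 0, -0.45, 0, 0, 0]
    - [66, 0, 0, -0.6, 0, 0, 0]
    - [66, 0, 0, -0.75, 0, 0, 0]
    - [66, 0, 0, -0.8, 0, 0, 0]
    - [66, 0, 0, -0.8, 0, 0, 0]
    - [66, 0, 0, -0.8, 0, 0, 0]

```text
t: 7.35
tool_pos: [0.5364, 0.2063, 0.0129]
eef_rot: [-0.075, 1.57, 0.075]
force: [-0.5, -0.1, 0.5]
gripper_width: 0.0606
```

```bash
python3 look.py 7
```

```text
t 7.35 tcp g [0.0276 0.2208 0.0129] toolx [-0.0005 -0.     -1.    ] tooly [-0.0954  0.9954  0.    ] F [-0.5209 -0.0651  0.4948] q1,q6 [ 0.3265 -1.34  ] w 0.06057500756510208
(0.05, 0.2, 0.012) shift [ 0.0292 -0.6917  0.7483]
turn [ 0.0002 -0.0051 -0.0002]
scene 0.82 [-0.0462  0.2244  0.0016] [280.9167 175.3352]
scene 0.76 [0.1746 0.4137 0.0001] [382.7589 183.5817]
scene 0.56 [-0.0492  0.4193  0.001 ] [324.9068 152.3527]
top 0.94 [-0.0494  0.4249  0.0019] [124.6249 220.8675]
top 0.6 [ 0.2281 -0.1676  0.0005] [330.3855  92.7164]
top 0.57 [0.1793 0.4135 0.001 ] [119.6661 135.9472]
```

View pics/scene_7c.png

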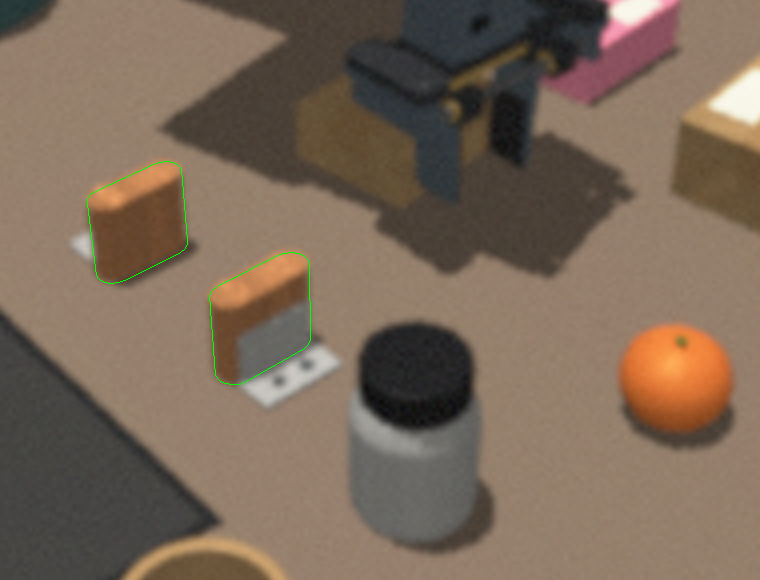

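>>> servo_tool:
  rows:
    - [66, 0, 0, 0.3, 0, 0, 0]
    - [66, -1, 0, 0.8, 0, 0, 0]
    - [66, -2.4, 0, 2, 0, 0, 0]
    - [66, -4, 0, 3.5, 0, 0, 0]
    - [66, -5, 0, 5, 0, 0, 0]
    - [66, -6, 0, 6, 0, 0, 0]
    - [66, -6, 0, 6.5, 0, 0, 0]
    - [66, -6, 0, 6.5, 0, 0, 0]

```text
t: 8.35
tool_pos: [0.7351, 0.2252, 0.1958]
eef_rot: [-0.074, 1.564, 0.075]
force: [-0.5, -0.5, -0.4]
gripper_width: 0.0603
```

```bash
python3 look.py 8
```

```text
t 8.35 tcp g [0.2271 0.2207 0.1958] toolx [ 0.0051  0.0013 -1.    ] tooly [-0.0949  0.9955  0.0008] F [-0.5436 -0.5035 -0.3507] q1,q6 [ 0.267  -1.3988] w 0.06030466532388249
(0.05, 0.2, 0.012) shift [ 6.0944 -0.6966 -5.9365]
turn [-0.0042  0.0498 -0.0079]
scene 0.96 [-0.0477  0.4167 -0.0006] [324.6668 153.2546]
scene 0.85 [-0.0434  0.2236  0.0029] [281.3613 175.4725]
scene 0.59 [0.1776 0.4162 0.0037] [384.4059 182.6544]
scene 0.27 [-0.1056  0.2714 -0.0035] [278.9078 163.0013]
top 0.81 [0.1807 0.4141 0.0021] [119.2645 135.3886]
top 0.71 [-0.0503  0.4239  0.002 ] [125.017 221.173]
top 0.7 [0.2558 0.156  0.0029] [211.2145  96.6203]
```

View pics/scene_8c.png

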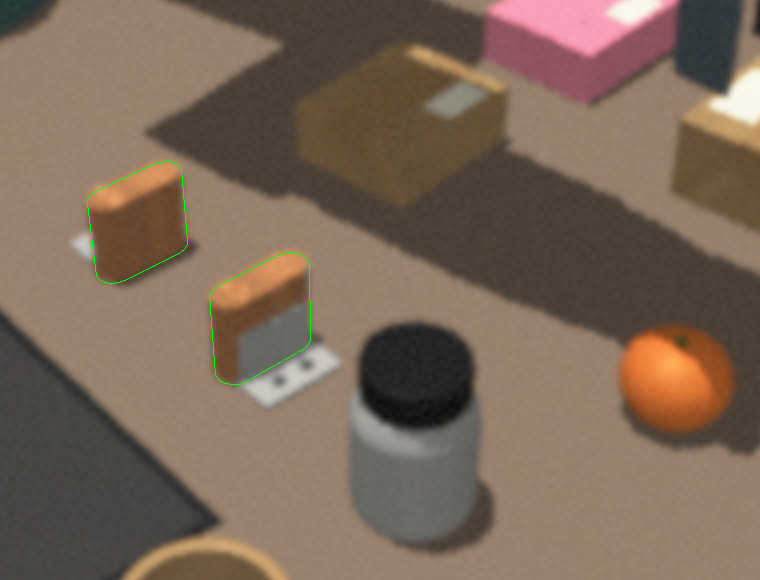

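View pics/top_8c.png

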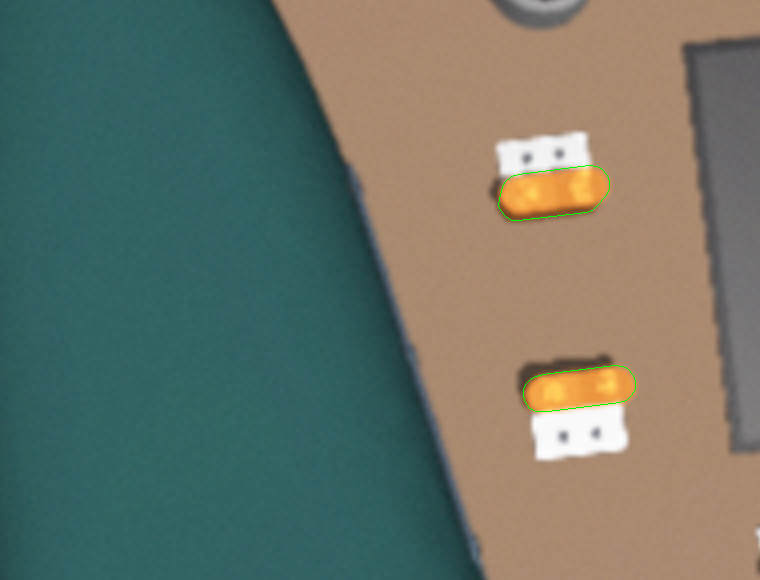

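```bash
cat >> h.py <<'E'
from scipy.optimize import least_squares
def pfit(pic,pts,s0):
    """pts: {(cx,cy,top):(u,v)} cx,cy signs of parcel corner; full px"""
    K=list(pts); 
    P=lambda s:[np.r_[R(s[2])@[.05*k[0],.06*k[1]]+s[:2],.045*k[2]] for k in K]
    r=least_squares(lambda s:np.ravel([pix(pic,a)-np.array(pts[k]) for a,k in zip(P(s),K)]),s0)
    print("fit world",r.x,"gauge x,y",w2g(np.r_[r.x[:2],0])[:2],"yaw rel deg",np.degrees(r.x[2]-G[2]),"rms px",np.sqrt((r.fun**2).mean()))
    return r.x
E
python3 - <<'E'
from h import *
p=eyes.grab_frame("scene")
f=lambda x,y:((x+.5)/4-.5+180,(y+.5)/4-.5+140)
pfit(p,{(-1,-1,1):f(297,102),(-1,1,1):f(405,44),(1,1,1):f(507,93),(1,-1,1):f(405,160),(-1,-1,0):f(297,157),(1,-1,0):f(402,208),(1,1,0):f(503,143)},[.47,.2,.3])
E
```

```text
fit world [0.4657 0.1979 0.2087] gauge x,y [-0.0436  0.2191] yaw rel deg 6.487343392306075 rms px 0.6848626426547333
```

Re-fitting the scene picture (corner px about (254,165), (281,151), (306,163) and (281,180)), the parcel now lies 44 mm to the gauge's -x, turned 6.5°. Next I push it back from the -x side, going round the rear at height.

>>> servo_tool:
  rows:
    - [66, 0, 0.3, -1.5, 0, 0, 0]
    - [66, 0, 0.6, -3, 0, 0, 0]
    - [66, 0, 0.9, -4.5, 0, 0, 0]
    - [66, 0, 1.2, -6, 0, 0, 0]
    - [66, 0, 1.5, -7.5, 0, 0, 0]
    - [66, 0, 1.8, -9, 0, 0, 0]
    - [66, 0, 2.3, -10.5, 0, 0, 0]
    - [66, 0, 2.65, -11.9, 0, 0, 0]

```text
t: 9.4
tool_pos: [0.3649, 0.2695, 0.1924]
eef_rot: [-0.075, 1.57, 0.075]
force: [0.3, 1.0, 0.5]
gripper_width: 0.0601
```

Run:
```python
from h import *
plan((-.13,.3,.15),(-.13,.3,.012),(-.13,.24,.012),jaw='y')
p=eyes.grab_frame("top"); im=p["img"]
cv2.imwrite("pics/top9.png",cv2.resize(im[60:340,60:400],None,fx=2,fy=2))
```

```text
t 9.4 tcp g [-0.1371  0.3     0.1924] toolx [-0.0007 -0.0004 -1.    ] tooly [-0.0956  0.9954 -0.0003] F [0.3109 1.0275 0.4951] q1,q6 [ 0.5847 -1.0819] w 0.0600750723971817
(-0.13, 0.3, 0.15) shift [ 1.4129 -0.0011  0.2368]
(-0.13, 0.3, 0.012) shift [6.0129 0.0002 0.2403]
(-0.13, 0.24, 0.012) shift [ 6.0134 -1.9998  0.2399]
turn [ 0.0021 -0.0072  0.0027]
```

View pics/top9.png

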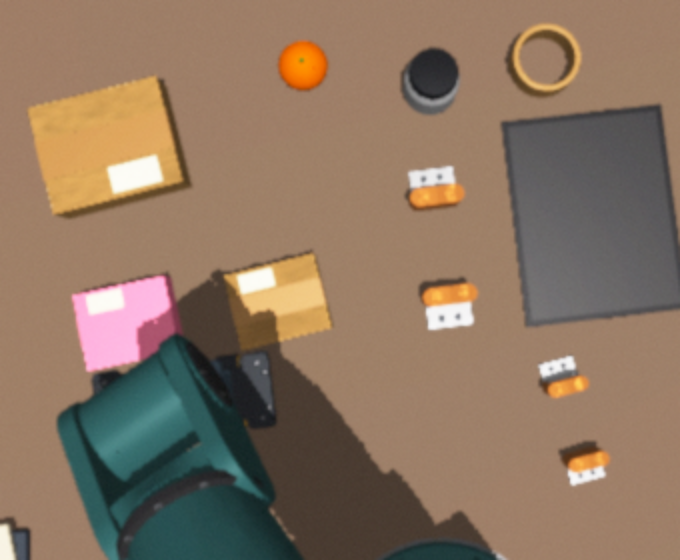

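>>> servo_tool:
  rows:
    - [66, 1.2, 0, 0.1, 0, 0, 0]
    - [66, 2.4, 0, 0.2, 0, 0, 0]
    - [66, 3.6, 0, 0.2, 0, 0, 0]
    - [66, 4.8, 0, 0.2, 0, 0, 0]
    - [66, 6, 0, 0.2, 0, 0, 0]
    - [66, 6, -0.8, 0.3, 0, 0, 0]
    - [66, 6, -1.6, 0.35, 0, 0, 0]
    - [66, 6, -2.4, 0.4, 0, 0, 0]

```text
t: 10.25
tool_pos: [0.3855, 0.1983, 0.0123]
eef_rot: [-0.076, 1.571, 0.075]
force: [0.2, 0.2, -0.1]
gripper_width: 0.0604
```

Run:
```python
from h import *
plan((-.066,.225,.012),(-.09,.225,.012),jaw='y')
```

```text
t 10.25 tcp g [-0.1234  0.2272  0.0123] toolx [-0.0015 -0.0007 -1.    ] tooly [-0.0964  0.9953 -0.0005] F [ 0.1752  0.2315 -0.1496] q1,q6 [ 0.4213 -1.246 ] w 0.060399188770390556
(-0.066, 0.225, 0.012) shift [ 0.0086 -0.0749  1.9126]
(-0.09, 0.225, 0.012) shift [ 0.0099 -0.0741  1.1126]
turn [ 0.0097 -0.015   0.0051]
```

>>> servo_tool:
  rows:
    - [66, 0, 0, 0.25, 0, 0, 0]
    - [66, 0, 0, 0.5, 0, 0, 0]
    - [66, 0, 0, 0.7, 0, 0, 0]
    - [66, 0, 0, 0.9, 0, 0, 0]
    - [66, 0, 0, 1.1, 0, 0, 0]
    - [66, 0, 0, 1.3, 0, 0, 0]
    - [66, 0, 0, 1.5, 0, 0, 0]
    - [66, 0, 0, 1.6, 0, 0, 0]

```text
t: 11.05
tool_pos: [0.4347, 0.2046, 0.0129]
eef_rot: [-0.076, 1.57, 0.076]
force: [-1.5, -0.1, -2.1]
gripper_width: 0.0604
```

```bash
python3 look.py 10
```

```text
t 11.05 tcp g [-0.0738  0.2288  0.0129] toolx [-0.0001  0.     -1.    ] tooly [-0.0963  0.9954  0.    ] F [-1.4563 -0.1211 -2.096 ] q1,q6 [ 0.3915 -1.2759] w 0.06039065874410727
(0.05, 0.2, 0.012) shift [ 0.0301 -0.965   4.1272]
turn [ 0.009  -0.0008 -0.0003]
scene 0.97 [-0.0032  0.2245  0.002 ] [291.154  181.4884]
scene 0.9 [ 0.1776  0.4116 -0.0018] [383.0694 184.8776]
scene 0.62 [-0.0483  0.4188 -0.0012] [324.9725 153.0849]
top 0.89 [-0.0085  0.2271  0.0012] [196.646  196.5493]
top 0.68 [-0.0566  0.1604 -0.0015] [223.5613 211.2794]
top 0.65 [0.1778 0.4141 0.0017] [119.434  136.4731]
top 0.56 [-0.0486  0.4231 -0.0012] [125.5379 220.4841]
```

View pics/scene_10c.png

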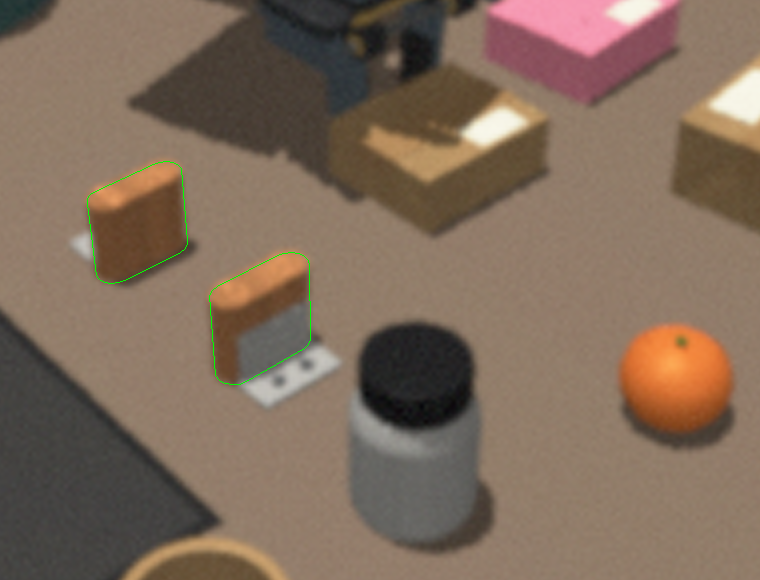

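View pics/top_10c.png

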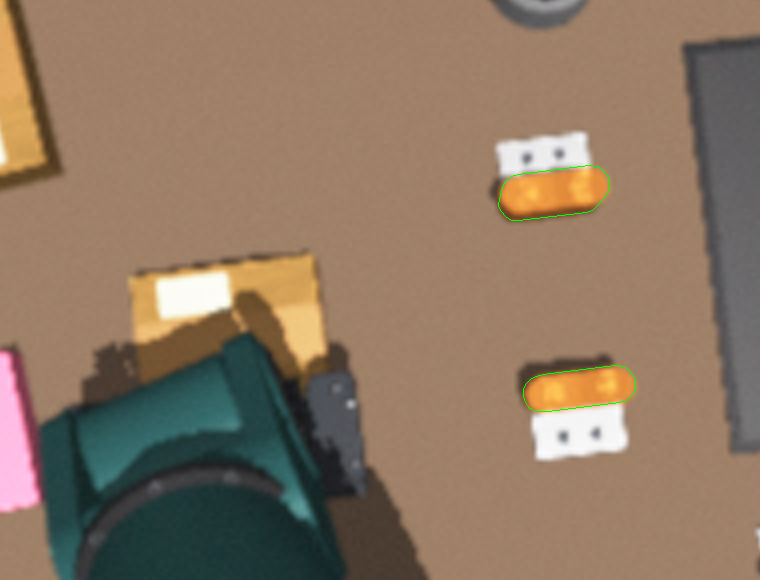

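Run:
```python
from h import *
p=eyes.grab_frame("scene")
f=lambda x,y:((x+.5)/4-.5+180,(y+.5)/4-.5+140)
pfit(p,{(1,1,1):f(548,119),(1,-1,1):f(432,181),(1,-1,0):f(434,236),(1,1,0):f(548,172)},[.52,.2,.1])
p=eyes.grab_frame("top")
f=lambda x,y:((x+.5)/4-.5+140,(y+.5)/4-.5+110)
pfit(p,{(1,1,1):f(130,274),(1,-1,1):f(314,254)},[.52,.2,.1])
plan()
```

```text
fit world [0.505  0.2012 0.1276] gauge x,y [-0.0042  0.2187] yaw rel deg 1.8376112000441294 rms px 0.7257031814673102
fit world [0.5029 0.2032 0.0814] gauge x,y [-0.0061  0.2209] yaw rel deg -0.8090698611382969 rms px 0.012757172859054144
t 11.35 tcp g [-0.0741  0.2284  0.013 ] toolx [ 0.0004  0.0002 -1.    ] tooly [-0.0958  0.9954  0.0001] F [ 0.5459  0.2456 -0.7939] q1,q6 [ 0.3908 -1.2759] w 0.0601984697381898
```

>>> servo_tool:
  rows:
    - [66, 0, 0, 0.1, 0, 0, 0]
    - [66, 0, 0, 0.2, 0, 0, 0]
    - [66, 0, 0, 0.2, 0, 0, 0]
    - [66, 0, 0, 0, 0, 0, 0]
    - [66, 0, 0, -0.5, 0, 0, 0]
    - [66, 0, 0, -0.8, 0, 0, 0]
    - [66, -1, 0, -0.8, 0, 0, 0]
    - [66, -2, 0, -0.8, 0, 0, 0]

```text
t: 12.15
tool_pos: [0.4086, 0.2013, 0.073]
eef_rot: [-0.076, 1.572, 0.075]
force: [0.2, 0.1, 0.7]
gripper_width: 0.0602
```

>>> servo_tool:
  rows:
    - [66, -1.5, 0.5, 0, 0, 0, 0]
    - [66, -3, 1, 0, 1, 0, 0]
    - [66, -4, 2, 0, 2, 0, 0]
    - [66, -4, 3, 0, 3.4, 0, 0]
    - [66, -4, 4, 0, 4.8, 0, 0]
    - [66, -4, 5, 0, 6.2, 0, 0]
    - [66, -4, 5, 0, 7.6, 0, 0]
    - [66, -4, 5, 0, 9, 0, 0]

```text
t: 12.95
tool_pos: [0.3949, 0.3514, 0.1925]
eef_rot: [0.664, 1.467, -0.665]
force: [0.4, -0.2, 0.4]
gripper_width: 0.0599
```

Run:
```python
from h import *
plan((0,.32,.15),(0,.32,.012),jaw='x')
for n in ("top","scene"):
    p=eyes.grab_frame(n); im=p["img"]; cv2.imwrite(f"pics/{n}11.png",im)
    u,v=pix(p,[.505,.2,.045]).astype(int); print(u,v)
    cv2.imwrite(f"pics/{n}11c.png",cv2.resize(im[v-50:v+50,u-60:u+100],None,fx=5,fy=5,interpolation=cv2.INTER_CUBIC))
```

```text
t 12.95 tcp g [-0.0994  0.3788  0.1925] toolx [-0.0003 -0.0003 -1.    ] tooly [ 0.752   0.6591 -0.0004] F [ 0.4367 -0.1642  0.4274] q1,q6 [ 0.6831 -0.0365] w 0.05986087121246441
(0, 0.32, 0.15) shift [1.4173 1.545  3.5256]
(0, 0.32, 0.012) shift [6.0173 1.547  3.5256]
turn [5.9601 0.0013 0.0041]
198 193
289 169
```

View pics/top11c.png

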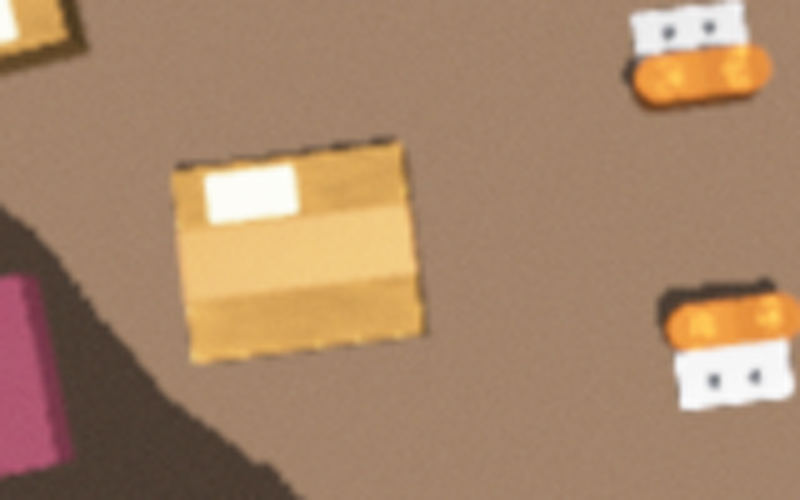

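View pics/scene11c.png

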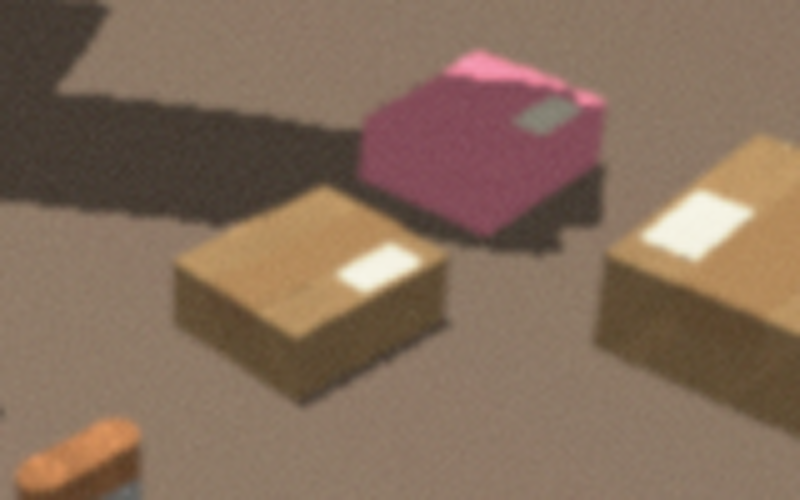

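Run:
```python
from h import *
p=eyes.grab_frame("top"); f=lambda x,y:((x+.5)/5-.5+138,(y+.5)/5-.5+143)
a=pfit(p,{(1,1,1):f(174,172),(1,-1,1):f(401,142),(-1,-1,1):f(424,332),(-1,1,1):f(192,361)},[.52,.2,.1])
im=cv2.imread("pics/top11.png"); hsv=cv2.cvtColor(im,cv2.COLOR_BGR2HSV).astype(int); h,s,v=np.moveaxis(hsv,2,0)
m=((v>175)&(h>8)&(h<30)&(s>20))|((v>120)&(s>120))|(v>220)
m=comp(cv2.morphologyEx(m.astype(np.uint8),cv2.MORPH_CLOSE,np.ones((5,5)))>0,*pix(p,np.r_[a[:2],.045]))
r=fit(p,m,parcel,a); print(m.sum(),r,w2g(np.r_[r[0][:2],0]),np.degrees(r[0][2]-G[2]))
p=eyes.grab_frame("scene"); f=lambda x,y:((x+.5)/5-.5+229,(y+.5)/5-.5+119)
pfit(p,{(-1,-1,1):f(176,263),(-1,1,1):f(325,187),(1,1,1):f(446,258),(1,-1,1):f(298,338),(-1,-1,0):f(176,325),(1,-1,0):f(302,404),(1,1,0):f(444,318)},[.52,.2,.1])
```

```text
fit world [0.5076 0.203  0.0942] gauge x,y [-0.0014  0.2202] yaw rel deg -0.07726342483461189 rms px 0.2620363621235336
1878 (array([0.5075, 0.2046, 0.0998]), np.float64(0.9754491612348212)) [-0.0014  0.2218  0.    ] 0.24734105582165042
fit world [0.5091 0.2022 0.1161] gauge x,y [-0.      0.2193] yaw rel deg 1.1776495638043387 rms px 0.5378175252161137
```

>>> servo_tool:
  rows:
    - [66, 0, 0.4, 0.9, 1.4, 0, 0]
    - [66, 0, 0.8, 1.8, 2.8, 0, 0]
    - [66, 0, 1.2, 2.7, 4.2, 0, 0]
    - [66, 0.5, 1.54, 3.52, 5.6, 0, 0]
    - [66, 1.4, 1.54, 3.52, 5.96, 0, 0]
    - [66, 1.4, 1.54, 3.52, 5.96, 0, 0]
    - [66, 1.4, 1.54, 3.52, 5.96, 0, 0]
    - [66, 1.4, 1.54, 3.52, 5.96, 0, 0]

```text
t: 13.95
tool_pos: [0.5007, 0.3029, 0.1521]
eef_rot: [1.134, 1.256, -1.132]
force: [-0.0, 0.7, -0.2]
gripper_width: 0.0597
```

Run:
```python
from h import *
plan((0,.32,.012),(0,.298,.012),jaw='x')
p=eyes.grab_frame("wrist"); cv2.imwrite("pics/w12.png",p["img"])
p=eyes.grab_frame("scene"); cv2.imwrite("pics/s12.png",p["img"])
```

```text
t 13.95 tcp g [0.0013 0.3204 0.1521] toolx [ 0.001   0.0006 -1.    ] tooly [0.9947 0.1026 0.001 ] F [-0.0371  0.7234 -0.2036] q1,q6 [0.5042 0.4015] w 0.059658646042096086
(0, 0.32, 0.012) shift [ 4.6702 -0.0481  0.014 ]
(0, 0.298, 0.012) shift [ 4.6698 -0.0534  0.7473]
turn [ 0.0693 -0.0044 -0.0098]
```

View pics/w12.png

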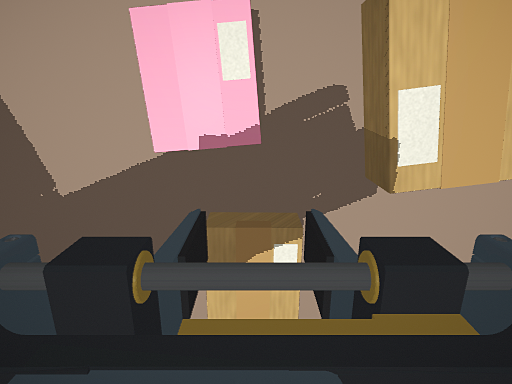

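View pics/s12.png

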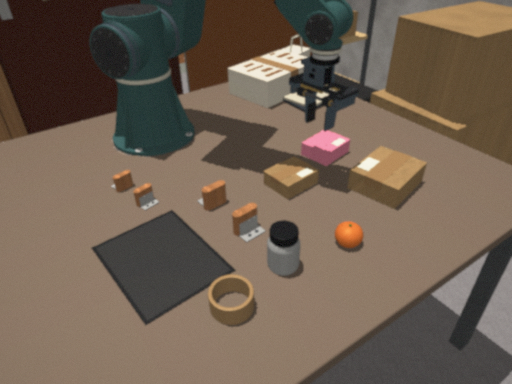

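>>> servo_tool:
  rows:
    - [66, 1, -0.05, 0, 0.07, 0, 0]
    - [66, 2, -0.05, 0, 0.07, 0, 0]
    - [66, 3, -0.05, 0, 0.07, 0, 0]
    - [66, 4, -0.05, 0, 0.07, 0, 0]
    - [66, 4.67, -0.05, 0, 0.07, 0, 0]
    - [66, 4.67, -0.05, 0, 0.07, 0, 0]
    - [66, 4.67, -0.05, 0.2, 0.07, 0, 0]
    - [66, 4.67, -0.05, 0.4, 0.07, 0, 0]

```text
t: 14.85
tool_pos: [0.5012, 0.2906, 0.0124]
eef_rot: [1.142, 1.251, -1.138]
force: [-0.3, -0.4, -0.4]
gripper_width: 0.0604
```

Run:
```python
from h import *
plan((0,.20,.012),(0,0.1,.012),jaw='x')
```

```text
t 14.85 tcp g [0.0006 0.308  0.0124] toolx [ 0.0019  0.001  -1.    ] tooly [0.9956 0.0932 0.0019] F [-0.2733 -0.4193 -0.385 ] q1,q6 [0.4852 0.3919] w 0.06038013636321535
(0, 0.2, 0.012) shift [ 0.0104 -0.0128  3.6015]
(0, 0.1, 0.012) shift [ 0.0077 -0.0055  6.9348]
turn [-0.0209 -0.0076 -0.0186]
```

>>> servo_tool:
  rows:
    - [66, 0, 0, 0.25, 0, 0, 0]
    - [66, 0, 0, 0.5, 0, 0, 0]
    - [66, 0, 0, 0.75, 0, 0, 0]
    - [66, 0, 0, 1, 0, 0, 0]
    - [66, 0, 0, 1.25, 0, 0, 0]
    - [66, 0, 0, 1.5, 0, 0, 0]
    - [66, 0, 0, 1.75, 0, 0, 0]
    - [66, 0, 0, 2, 0, 0, 0]

```text
t: 15.65
tool_pos: [0.5071, 0.2307, 0.012]
eef_rot: [1.143, 1.251, -1.139]
force: [-0.2, 6.5, 5.4]
gripper_width: 0.0602
```

>>> servo_tool:
  rows:
    - [66, 0, 0, 0.2, 0, 0, 0]
    - [66, 0, 0, 0.4, 0, 0, 0]
    - [66, 0, 0, 0.6, 0, 0, 0]
    - [66, 0, 0, 0.8, 0, 0, 0]
    - [66, 0, 0, 1, 0, 0, 0]
    - [66, 0, 0, 1.2, 0, 0, 0]
    - [66, 0, 0, 1.3, 0, 0, 0]
    - [66, 0, 0, 1.3, 0, 0, 0]

```text
t: 16.45
tool_pos: [0.5101, 0.1913, 0.0115]
eef_rot: [1.142, 1.251, -1.14]
force: [-0.0, -0.6, -0.1]
gripper_width: 0.0601
```

```bash
python3 look.py 13; python3 -c "
from h import *
plan((0,0,.012),jaw='x')"
```

```text
t 16.45 tcp g [-0.      0.2084  0.0115] toolx [ 0.0011  0.0004 -1.    ] tooly [0.9958 0.0919 0.0011] F [-0.0156 -0.5713 -0.0795] q1,q6 [0.3161 0.224 ] w 0.06014105774894103
(0.05, 0.2, 0.012) shift [-0.0157  1.669   0.2742]
turn [14.9672 -0.0104 -0.0065]
scene 0.86 [-0.0003  0.1342  0.0014] [268.3441 194.595 ]
scene 0.75 [-0.047   0.4161 -0.0002] [324.7226 153.29  ]
scene 0.69 [0.1792 0.412  0.0012] [383.8256 184.1993]
top 0.93 [0.1798 0.4159 0.0002] [118.8227 135.9039]
top 0.85 [-0.004   0.1366  0.0013] [229.9393 190.7261]
top 0.74 [-0.0479  0.4239  0.0026] [124.8639 220.2837]
t 16.65 tcp g [-0.0007  0.2087  0.0109] toolx [-0.0002 -0.0002 -1.    ] tooly [ 0.9957  0.0924 -0.0002] F [-0.4374  0.7658 -0.7352] q1,q6 [0.317  0.2246] w 0.0602560759637102
(0, 0, 0.012) shift [-0.0372  0.045   6.9579]
turn [-0.0284  0.0014  0.0024]
```

View pics/scene_13c.png

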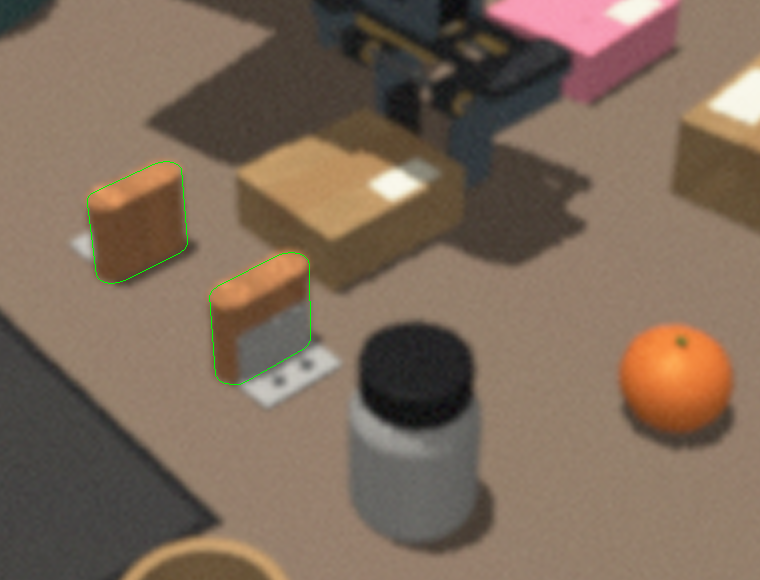

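View pics/top_13c.png

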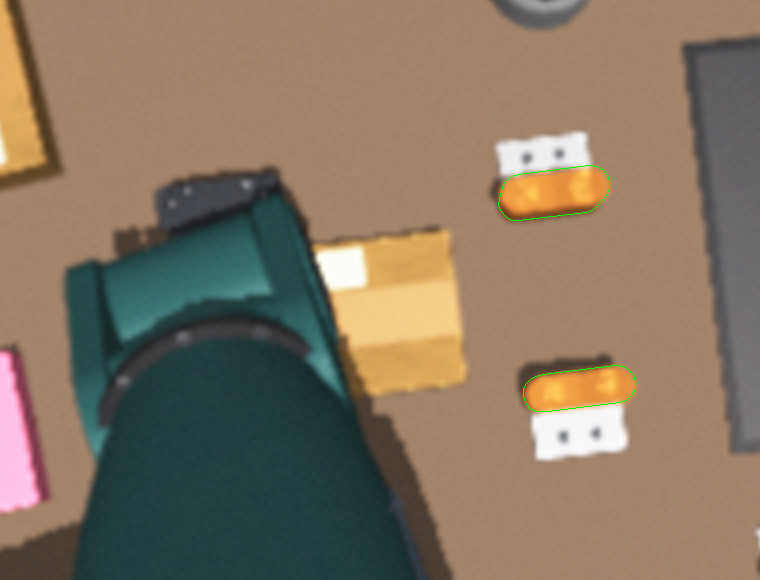

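Run:
```python
from h import *
p=eyes.grab_frame("top"); f=lambda x,y:((x+.5)/4-.5+140,(y+.5)/4-.5+110)
pfit(p,{(1,-1,1):f(448,231),(-1,-1,1):f(467,380)},[.52,.12,.1])
p=eyes.grab_frame("scene"); f=lambda x,y:((x+.5)/4-.5+180,(y+.5)/4-.5+140)
pfit(p,{(-1,-1,1):f(237,177),(1,1,1):f(464,176),(1,-1,1):f(333,241),(-1,-1,0):f(239,222),(1,-1,0):f(341,294),(1,1,0):f(463,224)},[.52,.12,.1])
```

```text
fit world [0.5157 0.1149 0.098 ] gauge x,y [-0.0017  0.1318] yaw rel deg 0.14449658973841834 rms px 0.30335424929250704
fit world [0.5191 0.1136 0.1001] gauge x,y [0.0015 0.1301] yaw rel deg 0.26523283915238743 rms px 0.9144458152496641
```

>>> servo_tool:
  rows:
    - [66, 0, 0, 0.25, 0, 0, 0]
    - [66, 0, 0, 0.5, 0, 0, 0]
    - [66, 0, 0, 0.75, 0, 0, 0]
    - [66, 0, 0, 1, 0, 0, 0]
    - [66, 0, 0, 1.25, 0, 0, 0]
    - [66, 0, 0, 1.5, 0, 0, 0]
    - [66, 0, 0.01, 1.75, 0, 0, 0]
    - [66, 0, 0.01, 2, 0, 0, 0]

```text
t: 17.55
tool_pos: [0.5155, 0.1315, 0.0108]
eef_rot: [1.141, 1.252, -1.141]
force: [-0.1, 3.1, 0.1]
gripper_width: 0.0605
```

```bash
python3 look.py 14
```

```text
t 17.55 tcp g [-0.0004  0.1483  0.0108] toolx [ 0. -0. -1.] tooly [0.9957 0.0924 0.    ] F [-0.0507  3.1385  0.1483] q1,q6 [0.2059 0.1134] w 0.06050022086952195
(0.05, 0.2, 0.012) shift [-0.0384  1.6743 -1.7289]
turn [14.9717 -0.0001 -0.0001]
scene 0.88 [-0.0017  0.0726  0.0018] [250.7967 203.3756]
scene 0.7 [0.1769 0.4131 0.001 ] [383.3617 183.749 ]
scene 0.56 [-0.0469  0.4195 -0.0014] [325.4323 153.2302]
top 0.82 [-0.      0.0756  0.0023] [252.2682 186.4464]
top 0.81 [-0.0495  0.4238  0.001 ] [125.1285 220.8805]
top 0.72 [0.1802 0.415  0.0009] [119.083  135.6913]
```

View pics/top_14c.png

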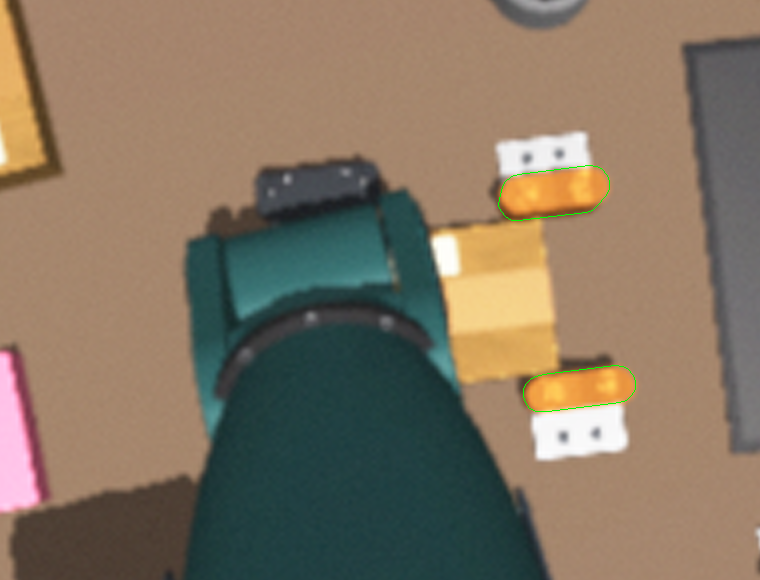

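The parcel's front (top crop about (545,222) to (557,370)) is already inside the gauge and centred, so I keep pushing.

>>> servo_tool:
  rows:
    - [66, 0, 0, 0.25, 0, 0, 0]
    - [66, 0, 0, 0.5, 0, 0, 0]
    - [66, 0, 0, 0.75, 0, 0, 0]
    - [66, 0, 0, 1, 0, 0, 0]
    - [66, 0, 0, 1.25, 0, 0, 0]
    - [66, 0, 0, 1.5, 0, 0, 0]
    - [66, 0, 0.01, 1.75, 0, 0, 0]
    - [66, 0, 0.01, 2, 0, 0, 0]

```text
t: 18.55
tool_pos: [0.5213, 0.0718, 0.0108]
eef_rot: [1.141, 1.252, -1.141]
force: [-0.0, 2.6, 0.6]
gripper_width: 0.0605
```

>>> servo_tool:
  rows:
    - [66, 0, 0, 0.25, 0, 0, 0]
    - [66, 0, 0, 0.5, 0, 0, 0]
    - [66, 0, 0, 0.75, 0, 0, 0]
    - [66, 0, 0, 1, 0, 0, 0]
    - [66, 0, 0, 1.2, 0, 0, 0]
    - [66, 0, 0, 1.4, 0, 0, 0]
    - [66, 0, 0, 1.5, 0, 0, 0]
    - [66, 0, 0, 1.5, 0, 0, 0]

```text
t: 19.35
tool_pos: [0.5254, 0.0271, 0.0108]
eef_rot: [1.141, 1.251, -1.141]
force: [-0.2, 0.1, -0.7]
gripper_width: 0.0603
```

```bash
python3 look.py 15; python3 -c "
from h import *
plan((0,-.135,.012),jaw='x')"
```

```text
t 19.35 tcp g [-0.0004  0.0435  0.0108] toolx [-0.     -0.0002 -1.    ] tooly [ 0.9957  0.0922 -0.    ] F [-0.2197  0.1377 -0.7028] q1,q6 [ 0.0074 -0.0846] w 0.06027704335708863
(0.05, 0.2, 0.012) shift [-0.0405  1.6636 -5.2226]
turn [14.9696  0.0016 -0.0012]
scene 0.76 [0.1777 0.4178 0.0026] [384.7022 182.7668]
scene 0.72 [-0.0492  0.4154  0.0009] [324.1057 152.8002]
scene 0.65 [ 0.0007 -0.0323  0.0036] [219.617  220.1036]
top 0.92 [-0.0506  0.4241  0.0018] [124.9623 221.28  ]
top 0.81 [0.1785 0.4115 0.0012] [120.3874 136.125 ]
top 0.76 [-0.0036 -0.0293  0.0023] [291.1131 182.9923]
t 19.55 tcp g [-0.0004  0.044   0.0108] toolx [-0.0001 -0.0001 -1.    ] tooly [ 0.9957  0.0926 -0.0001] F [-0.1847  0.1905  0.654 ] q1,q6 [ 0.0083 -0.0843] w 0.06012317836959358
(0, -0.135, 0.012) shift [-0.0394  0.031   5.9668]
turn [-0.0263  0.0007  0.0008]
```

View pics/scene_15c.png

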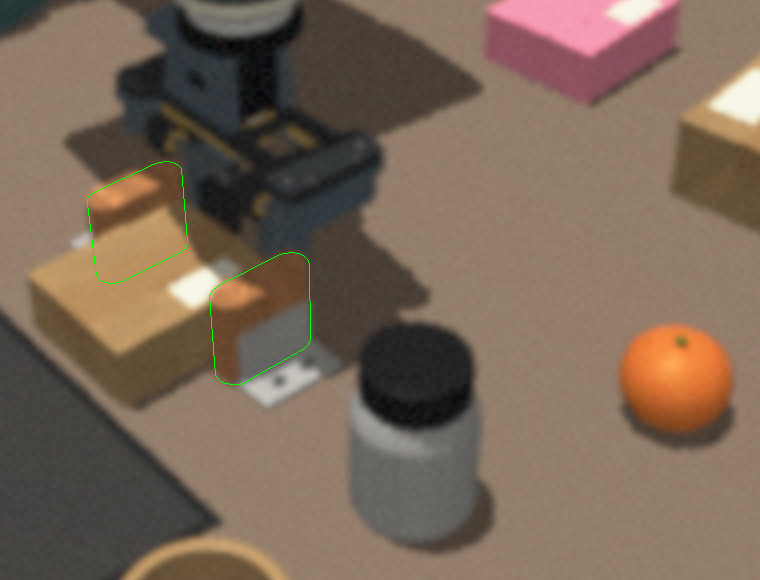

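View pics/top_15c.png

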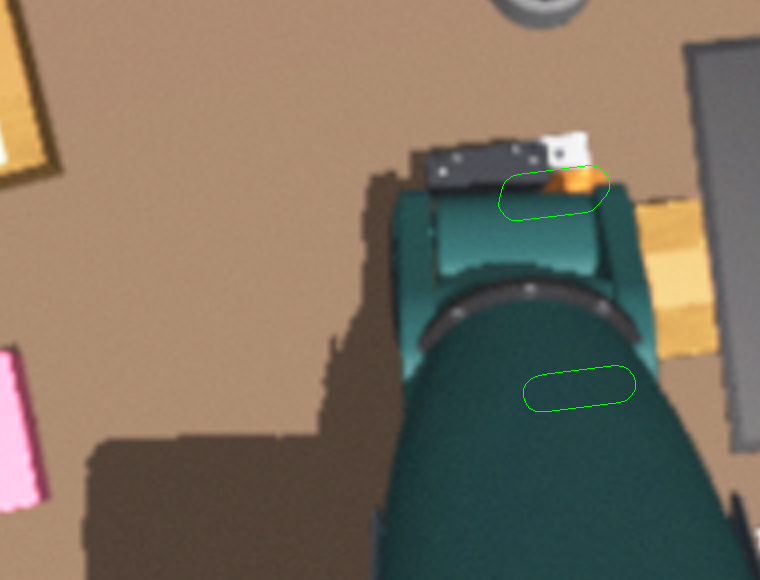

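The parcel is passing through; its front is out (scene crop (30,275) to (135,405)) and the forces are low. Now the rest of the push onto the mat.

>>> servo_tool:
  rows:
    - [66, 0, 0, 0.25, 0, 0, 0]
    - [66, 0, 0, 0.5, 0, 0, 0]
    - [66, 0, 0, 0.75, 0, 0, 0]
    - [66, 0, 0, 1, 0, 0, 0]
    - [66, 0, 0, 1.25, 0, 0, 0]
    - [66, 0, 0, 1.5, 0, 0, 0]
    - [66, 0, 0.01, 1.75, 0, 0, 0]
    - [66, 0, 0.01, 2, 0, 0, 0]

```text
t: 20.35
tool_pos: [0.5313, -0.0328, 0.0108]
eef_rot: [1.141, 1.252, -1.141]
force: [-0.5, 1.7, -0.7]
gripper_width: 0.0604
```

>>> servo_tool:
  rows:
    - [66, 0, 0, 0.25, 0, 0, 0]
    - [66, 0, 0, 0.5, 0, 0, 0]
    - [66, 0, 0, 0.75, 0, 0, 0]
    - [66, 0, 0, 1, 0, 0, 0]
    - [66, 0, 0, 1.25, 0, 0, 0]
    - [66, 0, 0, 1.5, 0, 0, 0]
    - [66, 0, 0.01, 1.75, 0, 0, 0]
    - [66, 0, 0.01, 2, 0, 0, 0]

```text
t: 21.15
tool_pos: [0.5372, -0.0925, 0.0108]
eef_rot: [1.141, 1.252, -1.141]
force: [-0.0, 1.9, -0.9]
gripper_width: 0.0605
```

>>> servo_tool:
  rows:
    - [66, 0, 0, 0.3, 0, 0, 0]
    - [66, 0, 0, 0.6, 0, 0, 0]
    - [66, 0, 0, 0.9, 0, 0, 0]
    - [66, 0, 0, 1.2, 0, 0, 0]
    - [66, 0, 0, 1.5, 0, 0, 0]
    - [66, 0, 0, 1.7, 0, 0, 0]
    - [66, 0, 0, 1.8, 0, 0, 0]
    - [66, 0, 0, 1.8, 0, 0, 0]

```text
t: 21.95
tool_pos: [0.5423, -0.1461, 0.0109]
eef_rot: [1.141, 1.251, -1.141]
force: [-0.2, -0.1, -0.6]
gripper_width: 0.0601
```

```bash
python3 look.py 16; python3 -c "
from h import *
plan((0,-.135,.012),jaw='x')"
```

```text
t 21.95 tcp g [-0.0002 -0.1305  0.0109] toolx [ 0.0004 -0.0002 -1.    ] tooly [0.9957 0.0922 0.0003] F [-0.1947 -0.0764 -0.5922] q1,q6 [-0.3045 -0.3967] w 0.0600663159249983
(0.05, 0.2, 0.012) shift [ -0.0383   1.6374 -11.023 ]
turn [14.9696 -0.0005 -0.0046]
scene 0.74 [0.1792 0.4143 0.0015] [384.3456 183.8149]
scene 0.71 [-0.0482  0.4159 -0.0028] [324.3187 153.8497]
scene 0.7 [ 0.0003 -0.2085  0.0022] [158.17   253.0785]
top 0.77 [-0.052   0.4239  0.0037] [124.9093 221.8233]
top 0.6 [0.1781 0.4159 0.002 ] [118.697  136.4245]
t 22.15 tcp g [-0.0002 -0.1299  0.0109] toolx [ 0.0002 -0.0001 -1.    ] tooly [0.9957 0.0927 0.0001] F [-0.0795  0.5103  0.7225] q1,q6 [-0.3036 -0.3964] w 0.0602598509669262
(0, -0.135, 0.012) shift [-0.0368  0.0083  0.1692]
turn [-0.0251  0.0012 -0.0014]
```

View pics/scene_16.png

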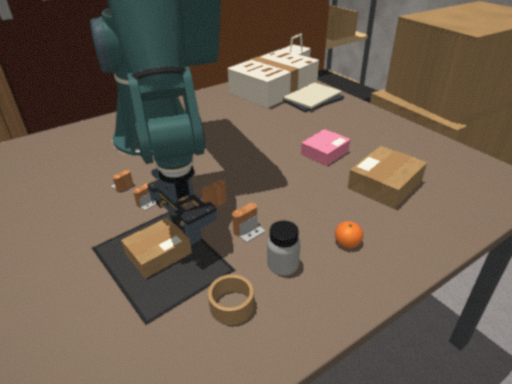

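View pics/top_16.png

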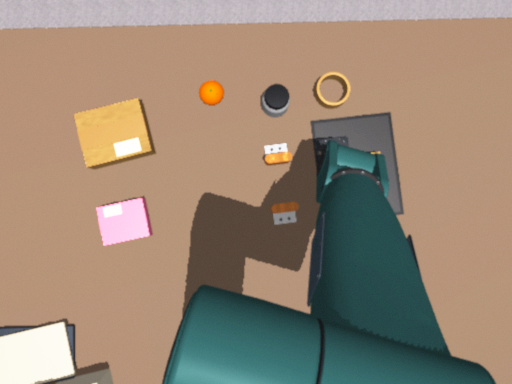

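>>> servo_tool:
  rows:
    - [66, 0, 0, -0.3, 0, 0, 0]
    - [66, 0, 0, -0.6, 0, 0, 0]
    - [66, 0, 0, -0.8, 0, 0, 0]
    - [66, -1, 0, -0.8, 0, 0, 0]
    - [66, -2.4, 0, -0.8, 0, 0, 0]
    - [66, -3.8, 0, -0.8, 0, 0, 0]
    - [66, -5.2, 0, -0.8, 0, 0, 0]
    - [66, -6.5, 0, -0.8, 0, 0, 0]

```text
t: 22.95
tool_pos: [0.5397, -0.1211, 0.2078]
eef_rot: [1.14, 1.251, -1.14]
force: [-1.0, -0.7, -1.0]
gripper_width: 0.0602
```

>>> servo_tool:
  rows:
    - [66, 0, 0, -1.5, 0, 0, 0]
    - [66, 0, 0, -3, 0, 0, 0]
    - [66, 0, 0, -4.5, 0, 0, 0]
    - [66, 0, 0, -6, 0, 0, 0]
    - [66, 0, 0, -7.5, 0, 0, 0]
    - [66, 0, 0, -9, 0, 0, 0]
    - [66, 0, 0, -10, 0, 0, 0]
    - [66, 0, 0, -10, 0, 0, 0]

```text
t: 23.75
tool_pos: [0.5113, 0.1803, 0.2058]
eef_rot: [1.138, 1.253, -1.138]
force: [-0.2, -0.4, 0.3]
gripper_width: 0.0606
```

Run:
```python
from h import *
plan()
for n in ("top","scene"):
    p=eyes.grab_frame(n); im=p["img"]; cv2.imwrite(f"pics/{n}17.png",im)
    for q in ("flask","orange","tape"):
        print(n,q,[w(p,r["centre"]) for r in finder.pinpoint(p,q)[:1]])
    u,v=pix(p,[.55,-.22,.0]).astype(int); print(u,v)
    cv2.imwrite(f"pics/{n}17c.png",cv2.resize(im[v-70:v+70,u-80:u+80],None,fx=4,fy=4,interpolation=cv2.INTER_CUBIC))
```

```text
t 23.75 tcp g [0.0001 0.1973 0.2058] toolx [ 0.0001  0.0004 -1.    ] tooly [0.9954 0.0961 0.0002] F [-0.1508 -0.3735  0.3264] q1,q6 [0.2959 0.1995] w 0.06061886492997765
top flask []
top orange [array([ 0.7767,  0.1624, -0.0001])]
top tape [array([ 0.7722, -0.1597,  0.0041])]
355 173
scene flask [array([ 0.7406, -0.0035,  0.001 ])]
scene orange [array([ 0.7751,  0.1593, -0.0008])]
scene tape [array([ 0.7745, -0.169 , -0.0013])]
159 253
```

View pics/top17c.png

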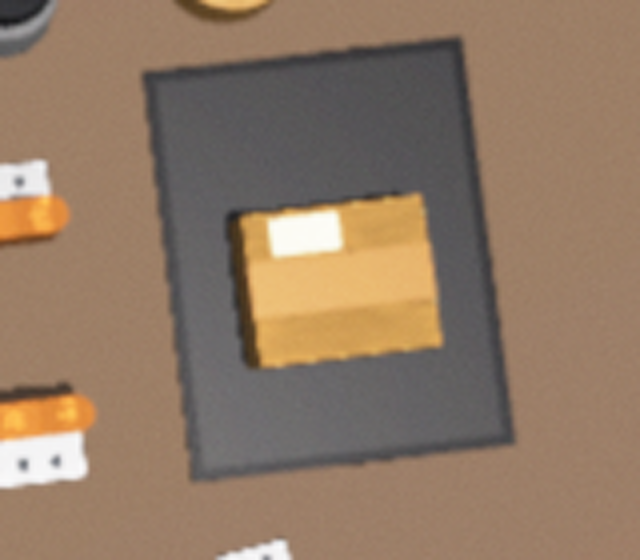

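View pics/scene17.png

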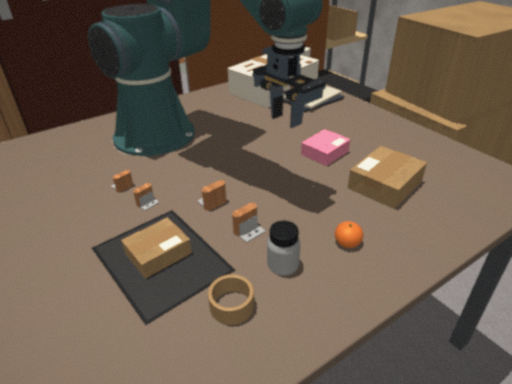

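The parcel (top crop (232,195) to (440,368)) lies well inside the mat. Bystanders are where they were and the hand is clear, so I hand in.

```bash
python3 -c "
from h import *
print(workorder.close_job())"
```

```text
the job is handed in; nothing more can be done
None
```

I pushed the small brown parcel flat through the gap of the larger gauge, and it now lies wholly on the outgoing mat. I handed the job in at about 24 s of the 70 s allowed; no verdict is reported.

- **Lining up:** The parcel started about 23° out of line. I squared it with side pushes from the gauge's +x side and then its -x side. That left it within about 2 mm of the gap's middle and about 1° of straight.
- **Pushing through:** I pushed it from behind with two fingertips. The highest force I read was about 8 N, when the push began; inside the gap it stayed near 3 N.
- **Last checks:** The top picture shows all four corners inside the mat with room to spare. The last position fix put the parcel 3 mm from the mat's middle lengthwise and 18 mm to one side. The flask and orange read within about 5 mm of their starting positions. The hand is 0.2 m up, well away from everything.
- **Missed or disagreeing readings:**
  - The top camera's network missed the flask at the end, so its position rests on the scene camera.
  - The tape roll's readings from the two cameras differ by about 10 mm, but each matches its own starting value to about 4 mm.
  - While squaring, the two cameras disagreed on the parcel's angle by up to 2.6°.
  - My first side approach had the fingers too wide and did not touch the parcel, so I narrowed them and repeated it.

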